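# Put the dipstick back in the gearbox

## Robot

A 7-joint arm with a two-finger parallel gripper is mounted at the origin on the work surface. World frame = base frame: x ahead of the robot, y to its left, z up, the work surface at z = 0. Lengths are in m, angles in rad, forces in N, time in s.
With the tool pointing down it reaches from about 0.425 to 1.025 m from the base axis. Payload 9.4 kg.
Tool frame: the origin (TCP) lies at the very end of the fingers, on their centre line; the grasp point (between the pads) lies 19 mm behind it; y points along the fingers, x is the direction in which the jaws open and shut, and the axes are right-handed (so a half turn about y gives the same grasp; the last joint's range is limited). The gripper opens to 85 mm and grips with 20 to 120 N. Pads are 22 mm wide; open, the fingers measure 114 mm over their backs; the gripper's body (76 mm by 85 mm) begins 54 mm behind the grasp point. The pads swing forward as they close: fully open they stand 13 mm farther back than shut.
Start: joints at [1.147, 0.599, -0.003, 1.599, 0.002, 0.943, -0.08], TCP at [0.246, -0.682, 0.231] pointing down, gripper open.
Joint ranges: [-2.57, 2.57], [-0.35, 1.97], [-1.29, 1.29], [0.11, 2.56], [-1.05, 4.19], [0.11, 1.86], [-2.63, 2.63]. Speed limits (rad/s): [2.22, 2.22, 3.01, 3.01, 3.14, 3.14, 3.14].

## Interface

Orientations are given as [roll, pitch, yaw] about the fixed x, y, z axes, in that order (R = Rz(yaw) Ry(pitch) Rx(roll)).
In Python, from rig import readout, viewer, manip gives the robot as it stands. The module is installed in compiled form; this text tells all that it offers.
- The arm moves only by the tool jog_arm, never from a script. Its argument "motion" is a list of rows, each a list of 5 numbers: the finger opening in mm, from 0 to 85.4, then the shift along the world's x, y, z in mm, then the turn about the world's z in rad. In form: [[grip, tx, ty, tz, twist], ...]. A call has exactly 8 rows; each row shifts and turns the commanded pose from where the row before left it; what a row does not reach is not made up. A row lasts 1/8 s, in which the tool goes at most 62.5 mm and 10.7 degrees, less where a joint would pass 70% of its speed; a pose out of reach is approached as far as the arm can. A call is refused whole if a number of a shift passes 62.5 or a number of a turn 0.188, either way. A call with a gripper value outside its range is refused whole. The fingers move at their own pace and stop on an object; the grip force is fixed at half the most. Time passes only in rows, so rows that do not move let the fingers close, or fill a call up. It gives the time, the measured TCP pose, the force and the opening at its end, in the units of the state.
- readout.state(): the state, without advancing time (a new reading comes with each control period).
- viewer.camera(name): name is "scene" or "top"; returns a dict with "pixels" (420x560x3 uint8, blue, green, red), "fx", "fy", "cx", "cy" (pixels), "k1" (the pictures are not rectified: a ray, as slopes to the right and down, at radius r is drawn at 1 + k1 r^2 times it, then the intrinsics apply), "cam_to_world" (4x4, takes a point from camera to world coordinates). Camera axes: x right, y down, z forward; pixel columns grow to the right and rows downward; lengths in m; the calibration is good to about 2 mm. A picture is of the moment at which its call begins. There is no depth.
- manip.close_job(): hands the job in, once; it reports no verdict.
Trained networks look in a picture, given as the dict that the camera call returned (one of the last four; its "shot" number tells which), for a name from the list of things; names that differ only in an ending like _2 or _b are one class to them, and where a whole thing is asked for, a point or a joint stands for the part that bears it (a point fixed in the world has none). Each returns a list of dicts, best first, with "p" (0 to 1); they miss things now and then, are a little off and sometimes report something else, mostly with a low value. They report only what shows in the picture. A call takes as long as a camera call. They do not tell look-alikes from the thing itself.
- viewer.cut_out(picture, name): "region" (420x560 bool, what is visible of it).
- viewer.place_of(picture, name): "centre" ([x, y, z] in m, in world coordinates, good to about 4 mm: a listed point, or the origin of a listed thing).
The state is a dict: "clock": time; "joints": joint angles; "qvel": joint speeds; "effort": joint torques, N m; "position": TCP position; "ee_rot": TCP orientation; "wrist_force": force on the tool from outside, world axes, zero at the start; "torque": the same for the moment, N m; "width": finger opening in m.
Only numpy, scipy, OpenCV 4.12 (cv2) and the standard library are available. Lean on these libraries where they do the work, as an engineer would, in place of code of your own. Each camera call takes 0.05 s, during which the arm holds its last target.

## Task

Take the oil dipstick out of the tool rack, feel its rod into the open oil hole on top of the gearbox, and lower it in by its knob, without dropping it, until its flange sits flat on the pad; then let go. Leave the nut driver and the punch standing in the rack.

Things in the scene. Friction and masses are not known exactly. Their poses are not given: they have to be found in the camera images.
- dipstick: Loose dipstick, 150 g, upright in any of the rack's 3 places. Bottom to top: steel rod, diameter 12, length 85 mm; flat disc (flange), diameter 56, 6 thick; black round knob, diameter 30, height 40: the only rack tool with a wide disc. Origin: rod's lower end, z up the rod. Flange rests on the rack's plate, 105 mm above the table, rod hanging in a 22 mm hole: pull it 85 mm straight up to clear.
- oil_hole (a point): Centre of the oil hole's mouth, 135 mm above the table, z up. Fixed aluminium gearbox, 180 x 210 x 120 mm, on the right; on top a square pad (75 mm wide, 15 high) with the open round hole: 40 mm wide at the mouth, sloping in within 6 mm to 28 mm, 120 deep. Not the smaller pad with a bolt-headed plug (150 mm above the table), 126 mm away. A loose 12 mm tall ring lies on the case 90 mm away.
- nut_driver: Nut driver to leave alone: black handle, diameter 32, height 55 mm, no disc, on an 8 mm steel shaft 70 mm long; upright in the rack, top 160 mm above the table. Origin: shaft's lower end, z up the shaft.
- punch: Drift punch to leave alone: plain steel bar, diameter 16, length 150 mm, upright in the rack, top 162 mm above the table. Origin: its lower end, z up. The three tools stand in one row, 80 mm apart, in a fixed rack 100 x 260 mm on the robot's left; the row runs within 18 degrees of the y direction.
There are look-alikes about, which are no part of the job. Leave any red look-alike of the dipstick alone.

How it is judged:
On the way, in this order (a step that is already met when the one before it is completed fails the run):
1. the dipstick is pulled up, its rod's end more than 110 mm above the table (height (world z) of dipstick above 0.11 m), for 0.1 s.
2. the rod's end is more than 50 mm down in the oil hole while the fingers still hold the dipstick (z of dipstick in the frame of oil_hole below -0.05 m and horizontal distance between dipstick and oil_hole below 0.015 m and contact force between the fingers and dipstick above 0.5 N), for 0.1 s.
At the end, for the whole second after the job is handed in: The dipstick's rod is in the oil hole with its end at least 80 mm below the mouth and within 15 mm of its axis, so that the flange sits on the pad; it stands within 6 degrees of upright, released and at rest. The nut driver and the punch stand in the rack within 17 degrees of upright (z of dipstick in the frame of oil_hole below -0.08 m and horizontal distance between dipstick and oil_hole below 0.015 m and angle between dipstick's own z axis and vertical below 0.1 rad and linear speed of dipstick below 0.02 m/s and angle between each of nut_driver, punch's own z axis and vertical below 0.3 rad); the robot touches nothing.
It fails at once if the nut driver or the punch is moved more than 30 mm from its place (distance of any of nut_driver, punch from where it was at the start of the episode above 0.03 m).
It also fails if it takes over 42 s, if anything falls off the work surface, if the arm or the gripper's body presses on something with over 40 N, if the wrist force passes 120 N, or if a joint passes its speed limit or range.

## Working session

There is one attempt and no reset: what is moved stays moved. The work goes in short steps, Python scripts to look and compute and a tool call to move; the robot and the scene stay as the last step left them, time stands still between calls to the robot, and variables do not carry over. Pictures are saved under pics/ and viewed, and the job is handed in when it is done.

Besides the shell and the picture viewer there is one more tool, called after ">>>" as a command line: name --pt "numbers of a row" for each row, then --argument value for the rest. jog_arm: Moves the arm, as the interface text tells. Its arguments: {"type":"object","properties":{"motion":{"type":"array","items":{"type":"array","items":{"type":"number"}}}},"required":["motion"]}

```bash
mkdir -p pics; cat > h.py <<'E'
import numpy as np, cv2
from rig import readout, viewer, manip
def ray(c,u,v):
    x=(u-c["cx"])/c["fx"];y=(v-c["cy"])/c["fy"]
    X,Y=x,y
    for _ in range(20):
        f=1+c["k1"]*(X*X+Y*Y);X,Y=x/f,y/f
    M=np.array(c["cam_to_world"]);d=M[:3,:3]@np.array([X,Y,1]);return M[:3,3],d
def atz(c,u,v,z):
    o,d=ray(c,u,v);return o+d*(z-o[2])/d[2]
def proj(c,p):
    M=np.linalg.inv(np.array(c["cam_to_world"]));q=M[:3,:3]@np.array(p)+M[:3,3]
    X,Y=q[0]/q[2],q[1]/q[2];f=1+c["k1"]*(X*X+Y*Y)
    return np.round([c["cx"]+c["fx"]*X*f,c["cy"]+c["fy"]*Y*f],1)
E
python3 - <<'E'
from h import *
s=readout.state();print({k:np.round(s[k],3).tolist() for k in s})
for n in("scene","top"):
    c=viewer.camera(n);cv2.imwrite(f"pics/{n}0.png",c["pixels"]);print(n,c["fx"],c["k1"],np.round(c["cam_to_world"],3).tolist())
    for t in("dipstick","oil_hole","nut_driver","punch"):
        for r in viewer.place_of(c,t)[:4]:print(t,np.round(r["centre"],3),round(r["p"],2),proj(c,r["centre"]))
E
```

```text
{'clock': 0.0, 'joints': [1.147, 0.6, -0.003, 1.6, 0.002, 0.943, -0.08], 'qvel': [0.0, -0.0, -0.0, -0.001, -0.0, 0.001, 0.001], 'effort': [-0.0, -77.645, 1.565, -25.801, 0.012, 0.009, -0.0], 'position': [0.246, -0.681, 0.23], 'ee_rot': [-1.571, 0.002, -1.224], 'wrist_force': [0.74, -0.903, -0.318], 'torque': [0.024, 0.031, -0.015], 'width': 0.085}
scene 545.3232223067373 -0.12972726890048542 [[-0.057, 0.801, -0.596, 1.045], [0.998, 0.056, -0.02, 0.069], [0.017, -0.596, -0.803, 0.821], [0.0, 0.0, 0.0, 1.0]]
dipstick [ 0.661  0.27  -0.001] 0.75 [409.2 324.6]
dipstick [ 0.381  0.265 -0.001] 0.65 [395.1 190.9]
oil_hole [ 0.556 -0.179  0.132] 0.58 [134.9 210.1]
punch [0.542 0.188 0.015] 0.74 [358.8 255.1]
top 511.3852992366137 -0.015110784565754622 [[-0.02, -0.985, 0.172, 0.375], [-0.999, 0.026, 0.034, 0.056], [-0.038, -0.171, -0.984, 1.058], [0.0, 0.0, 0.0, 1.0]]
dipstick [0.528 0.272 0.021] 0.88 [193.  227.1]
dipstick [0.662 0.272 0.002] 0.81 [195.4 166.5]
dipstick [ 0.376  0.266 -0.002] 0.76 [197.6 301.4]
oil_hole [ 0.558 -0.174  0.136] 0.81 [423.  195.2]
nut_driver [0.525 0.35  0.033] 0.89 [153.6 228.6]
punch [0.54  0.189 0.014] 0.48 [233.3 220.5]
```

View pics/scene0.png

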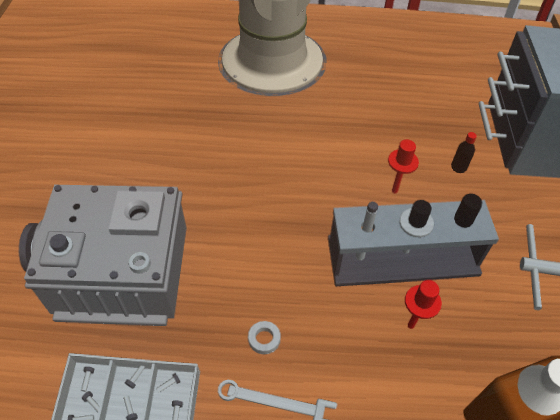

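View pics/top0.png

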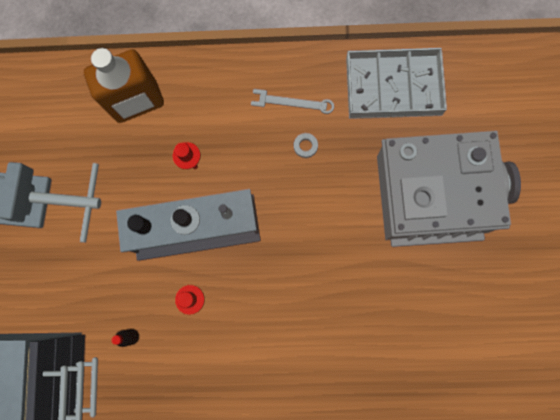

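Candidates in top view: red stick at (186,156), red stick at (190,300), and the one in the rack with a light disc and black knob at (183,218). The last one fits, since it stands in the rack and isn't red. I'll confirm it with a crop and measure.

```bash
python3 - <<'E'
from h import *
ims=[]
for n,(u,v,hu,hv) in dict(top=((183,222,75,45)),scene=((418,222,75,45))).items():
    c=viewer.camera(n);im=c["pixels"].copy()
    rs=viewer.cut_out(c,"dipstick")
    for r in rs[:4]:
        m=r["region"];ys,xs=np.nonzero(m);print(n,round(r["p"],2),m.sum(),xs.mean().round(1),ys.mean().round(1))
    ims.append(cv2.resize(im[v-hv:v+hv,u-hu:u+hu],None,fx=5,fy=5,interpolation=cv2.INTER_CUBIC)[:,:])
    uh,vh=(424,197) if n=="top" else (137,210)
    crop=cv2.resize(im[vh-40:vh+40,uh-40:uh+40],None,fx=5,fy=5,interpolation=cv2.INTER_CUBIC)
    cv2.imwrite(f"pics/hole_{n}.png",crop)
a=np.vstack(ims);cv2.imwrite("pics/crop1.png",cv2.resize(a,(500,600)))
cv2.imwrite("pics/dip_top.png",ims[0]);cv2.imwrite("pics/dip_scene.png",ims[1])
cv2.imwrite("pics/holes.png",np.hstack([cv2.imread("pics/hole_top.png"),cv2.imread("pics/hole_scene.png")]))
E
```

```text
top 0.93 670 189.5 299.3
top 0.87 703 185.0 219.9
top 0.87 642 185.9 155.8
scene 0.97 921 402.6 161.8
scene 0.81 1169 422.8 301.0
scene 0.55 861 417.0 219.7
```

View pics/dip_top.png

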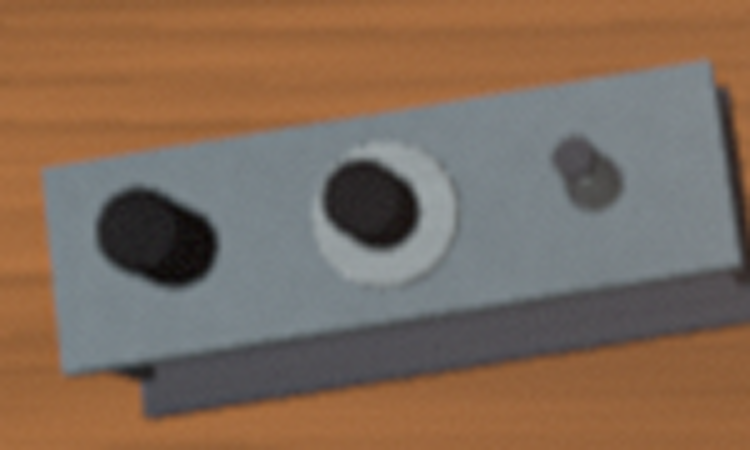

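View pics/dip_scene.png

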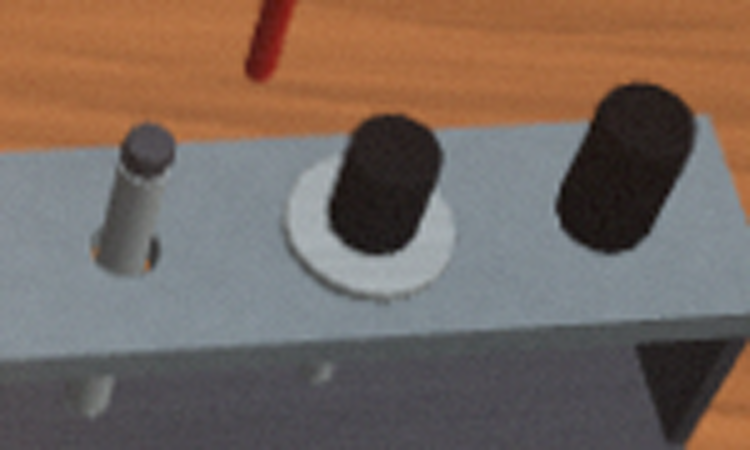

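View pics/holes.png

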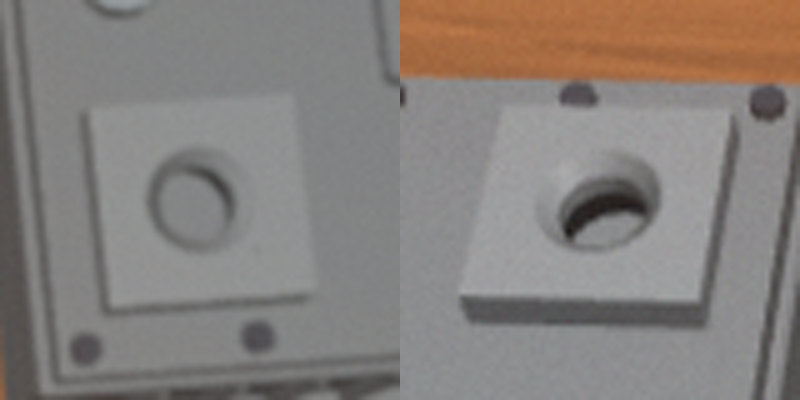

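The enlarged crops confirm it: the rack's middle tool has a light disc and a black knob. Its flange centre is at top px (185,219.6). In the crops, the open hole is at top px (424,197) and scene px (137,210). Next I compute positions from both views.

```bash
python3 - <<'E'
from h import *
ct=viewer.camera("top");cs=viewer.camera("scene")
def tri(a,b):
    A=[];B=[]
    for c,(u,v) in((ct,a),(cs,b)):
        o,d=ray(c,u,v);d/=np.linalg.norm(d);P=np.eye(3)-np.outer(d,d);A.append(P);B.append(P@o)
    return np.linalg.solve(sum(A),sum(B))
T=lambda x,y:(x/5+108,y/5+177)
S=lambda x,y:(x/5+343,y/5+177)
HT=lambda x,y:(x/5+384,y/5+157)
HS=lambda x,y:((x-400)/5+97,y/5+170)
for n,a,b,z in(("flange",T(385,213),S(371,225),.111),("knob",T(363,200),S(396,153),.151),("punch",T(574,155),S(149,147),.162),("nut",T(138,225),S(644,124),.160),("hole",HT(200,199),HS(600,199),.135),
 ("c1",HT(88,108),HS(461,296),.135),("c2",HT(292,96),HS(461,296),.135)):
    print(n,np.round(atz(ct,*a,z)*1e3,1),np.round(atz(cs,*b,z)*1e3,1),np.round(tri(a,b)*1e3,1))
pt=np.mean([atz(ct,*HT(*p),.135) for p in((88,108),(292,96),(318,290),(106,310))],0);ps=np.mean([atz(cs,*HS(*p),.135) for p in((500,108),(735,110),(703,302),(461,296))],0)
print("pad",pt*1e3,ps*1e3)
E
```

```text
flange [529.  268.5 111. ] [532.9 269.8 111. ] [529.8 270.3 106.6]
knob [527.5 267.7 151. ] [533.8 268.8 151. ] [528.7 270.  144.3]
punch [540.  189.1 162. ] [545.2 189.5 162. ] [541.  190.2 156.4]
nut [519.  347.2 160. ] [523.7 346.4 160. ] [519.8 348.6 155. ]
hole [ 555.8 -175.6  135. ] [ 557.3 -174.7  135. ] [ 556.1 -175.7  133.3]
c1 [ 591.  -137.1  135. ] [ 596.7 -209.9  135. ] [ 599.  -170.8  141. ]
c2 [ 593.4 -211.8  135. ] [ 596.7 -209.9  135. ] [ 594.2 -212.2  131.2]
pad [ 555.29978522 -175.90529213  135.        ] [ 558.32906095 -174.65112377  135.        ]
```

>>> jog_arm --pt "85 30 45 4 0.17" --pt "85 30 45 4 0.17" --pt "85 30 45 4 0.17" --pt "85 30 45 4 0.17" --pt "85 30 45 4 0.17" --pt "85 30 45 4 0.17" --pt "85 30 45 4 0.17" --pt "85 30 45 4 0.17"

```text
clock: 1.8
position: [0.4872, -0.3205, 0.2637]
ee_rot: [-1.571, -0.0, 0.141]
wrist_force: [1.4, -1.0, -0.6]
width: 0.0851
```

>>> jog_arm --pt "85 4 58 0 0" --pt "85 4 58 0 0" --pt "85 4 58 0 0" --pt "85 4 58 0 0" --pt "85 4 58 0 0" --pt "85 4 58 0 0" --pt "85 4 58 0 0" --pt "85 4 58 0 0"

```text
clock: 2.8
position: [0.5185, 0.1439, 0.2636]
ee_rot: [-1.571, -0.001, 0.136]
wrist_force: [2.2, 0.6, -0.9]
width: 0.0852
```

>>> jog_arm --pt "85 4 42 0 0" --pt "85 4 42 0 0" --pt "85 3 40 0 0" --pt "85 0 0 0 0" --pt "85 0 0 0 0" --pt "85 0 0 0 0" --pt "85 0 0 0 0" --pt "85 0 0 0 0"

```text
clock: 3.8
position: [0.5296, 0.2655, 0.2634]
ee_rot: [-1.571, -0.0, 0.135]
wrist_force: [0.3, -0.0, -0.2]
width: 0.0847
```

```bash
python3 - <<'E'
from h import *
s=readout.state();print(s["position"],s["ee_rot"],s["clock"],s["joints"])
c=viewer.camera("scene");cv2.imwrite("pics/s1.png",c["pixels"])
c=viewer.camera("top");cv2.imwrite("pics/t1.png",c["pixels"])
E
```

```text
[0.52961321 0.26552097 0.26341386] [-1.57094846e+00 -2.26328598e-04  1.35008772e-01] 3.8 [-0.19738049  0.44741286 -0.51647122  1.85386911  0.27415778  0.91081064
 -0.70628884]
```

View pics/s1.png

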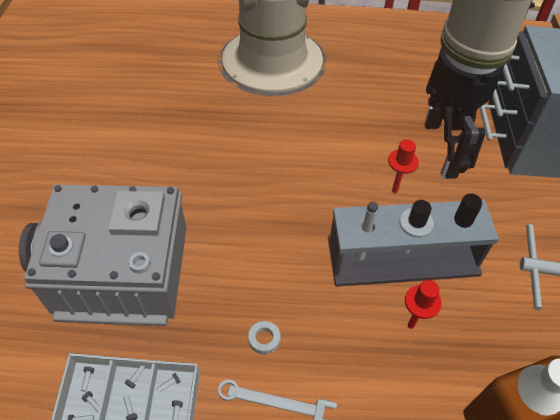

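>>> jog_arm --pt "85 1 3 -30 0" --pt "85 0 0 -35 0" --pt "85 0 0 -35 0" --pt "85 0 0 -25 0" --pt "85 0 0 -15 0" --pt "85 0 0 0 0" --pt "85 0 0 0 0" --pt "85 0 0 0 0"

```text
clock: 4.9
position: [0.5309, 0.2694, 0.1243]
ee_rot: [-1.57, -0.002, 0.136]
wrist_force: [0.0, 0.8, -0.1]
width: 0.0851
```

```bash
python3 - <<'E'
from h import *
ims=[]
for n,u,v in(("scene",430,190),("top",183,222)):
    c=viewer.camera(n);ims.append(cv2.resize(c["pixels"][v-60:v+60,u-65:u+65],None,fx=3,fy=3))
    print(proj(c,[.5305,.269,.111]),proj(c,[.5305,.269,.151]))
cv2.imwrite("pics/a2.png",np.hstack(ims));s=readout.state();print(s["position"],s["wrist_force"])
E
```

```text
[416.6 220.7] [422.1 205.9]
[184.8 218.8] [179.9 215.4]
[0.53076408 0.26927396 0.1240623 ] [-0.22990729 -0.02336728 -0.76071656]
```

View pics/a2.png

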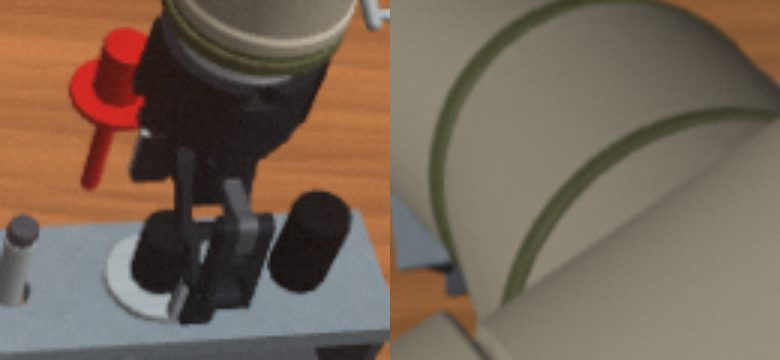

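```bash
python3 - <<'E'
from h import *
c=viewer.camera("scene");im=c["pixels"].copy()
big=cv2.resize(im[130:250,365:495],None,fx=5,fy=5,interpolation=cv2.INTER_CUBIC)
R=np.array([[np.cos(.136),-np.sin(.136)],[np.sin(.136),np.cos(.136)]])
for z in(.1243+.013-.0,.143,.165):
  for s in(-.0425,.0425,.057):
    for w in(-.011,.011):
      p=np.r_[np.array([.5308,.2694])+R@[s,w],z];q=proj(c,p);print(z,s,w,q)
      cv2.circle(big,tuple(((q-[365,130])*5).astype(int).tolist()),3,(0,255,255) if s>0 else (255,0,255),-1)
cv2.imwrite("pics/a3.png",big)
E
```

```text
0.1373 -0.0425 -0.011 [407.9 190.5]
0.1373 -0.0425 0.011 [421.  189.8]
0.1373 0.0425 -0.011 [419.8 234.1]
0.1373 0.0425 0.011 [433.6 233.3]
0.1373 0.057 -0.011 [421.9 242.1]
0.1373 0.057 0.011 [435.9 241.2]
0.143 -0.0425 -0.011 [408.6 188.3]
0.143 -0.0425 0.011 [421.8 187.6]
0.143 0.0425 -0.011 [420.6 232. ]
0.143 0.0425 0.011 [434.5 231.2]
0.143 0.057 -0.011 [422.7 240. ]
0.143 0.057 0.011 [436.8 239.1]
0.165 -0.0425 -0.011 [411.4 179.6]
0.165 -0.0425 0.011 [424.9 178.9]
0.165 0.0425 -0.011 [423.8 223.8]
0.165 0.0425 0.011 [438.1 222.9]
0.165 0.057 -0.011 [426.1 231.8]
0.165 0.057 0.011 [440.4 231. ]
```

View pics/a3.png

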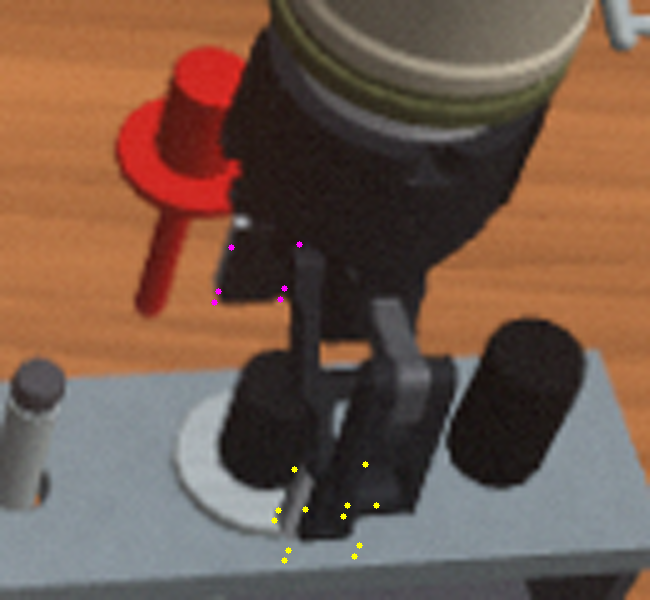

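The overlay of predicted finger points matches the picture, with the front pad at crop (285-350,535) straddling the knob. I'll lower 6 mm and close.

>>> jog_arm --pt "85 0 0 -6 0" --pt "85 0 0 0 0" --pt "15 0 0 0 0" --pt "15 0 0 0 0" --pt "15 0 0 0 0" --pt "15 0 0 0 0" --pt "15 0 0 0 0" --pt "15 0 0 0 0"

```text
clock: 6.05
position: [0.5305, 0.2693, 0.1176]
ee_rot: [-1.571, -0.0, 0.136]
wrist_force: [-1.0, -0.4, 4.7]
width: 0.0288
```

>>> jog_arm --pt "15 0 0 5 0" --pt "15 0 0 15 0" --pt "15 0 0 25 0" --pt "15 0 0 30 0" --pt "15 0 0 30 0" --pt "15 0 0 30 0" --pt "15 0 0 30 0" --pt "15 0 0 20 0"

```text
clock: 7.05
position: [0.5303, 0.2693, 0.3047]
ee_rot: [-1.57, -0.002, 0.136]
wrist_force: [1.1, -0.6, -1.2]
width: 0.0286
```

```bash
python3 - <<'E'
from h import *
c=viewer.camera("scene");cv2.imwrite("pics/s3.png",c["pixels"])
s=readout.state();print(s["position"],s["wrist_force"],s["torque"],s["width"])
E
```

```text
[0.5310107  0.2699772  0.30688263] [0.83080344 0.32105585 0.73068954] [ 0.04652351 -0.09924002  0.01407729] 0.028777201569017218
```

View pics/s3.png

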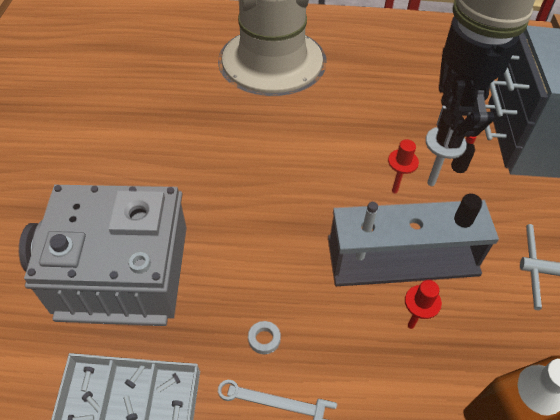

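The dipstick is held, with its flange at (446,142) and rod end at (433,185). The punch and nut driver still stand in the rack. Now I move it across to the hole.

>>> jog_arm --pt "15 3 -30 0 0" --pt "15 3 -55 0 0" --pt "15 3 -58 0 0" --pt "15 3 -58 0 0" --pt "15 3 -58 0 0" --pt "15 3 -58 0 0" --pt "15 4 -58 0 0" --pt "15 4 -45 0 0"

```text
clock: 8.1
position: [0.5558, -0.1535, 0.3024]
ee_rot: [-1.571, 0.0, 0.134]
wrist_force: [-0.1, 0.3, -1.4]
width: 0.0288
```

>>> jog_arm --pt "15 0 -20 0 0" --pt "15 0 -5 0 0" --pt "15 0 0 0 0" --pt "15 0 0 0 0" --pt "15 0 0 0 0" --pt "15 0 0 0 0" --pt "15 0 0 0 0" --pt "15 0 0 0 0"

```text
clock: 9.1
position: [0.5564, -0.1758, 0.3022]
ee_rot: [-1.571, 0.0, 0.136]
wrist_force: [0.4, -0.2, -1.4]
width: 0.0283
```

```bash
python3 - <<'E'
from h import *
s=readout.state();print(s["position"],s["ee_rot"],s["wrist_force"],s["width"],s["clock"])
for n in("scene","top"):
    c=viewer.camera(n);cv2.imwrite(f"pics/{n}4.png",c["pixels"])
    for r in viewer.place_of(c,"dipstick")[:4]:print(np.round(r["centre"],3),round(r["p"],2),proj(c,r["centre"]))
    if n=="scene":
        im=c["pixels"][60:240,80:280];big=cv2.resize(im,None,fx=3.3,fy=3.3,interpolation=cv2.INTER_CUBIC);cv2.imwrite("pics/s4b.png",big)
E
```

```text
[ 0.55641096 -0.1758152   0.30224414] [-1.57081006e+00  4.83379010e-05  1.36049882e-01] [ 0.36167612 -0.15274423 -1.37075718] 0.028344687033307014 9.1
[ 0.664  0.274 -0.002] 0.73 [411.1 327. ]
[ 0.555 -0.178  0.202] 0.69 [126.5 181.4]
[0.38  0.265 0.002] 0.56 [395.3 189.6]
[ 0.378  0.269 -0.   ] 0.91 [196.  300.6]
[ 0.555 -0.175  0.206] 0.71 [433.8 188.9]
[0.662 0.271 0.002] 0.63 [195.6 166.3]
```

View pics/s4b.png

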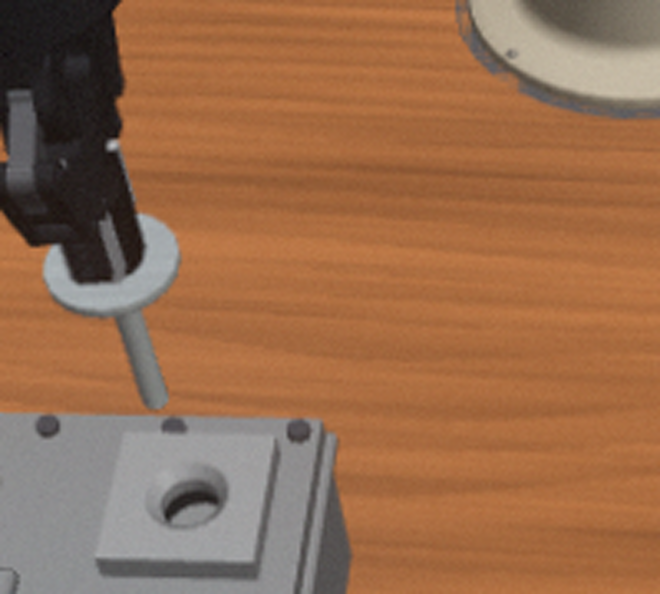

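View pics/top4.png

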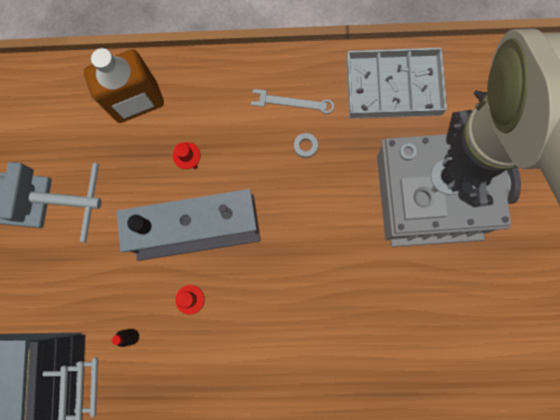

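Rod end is at scene px (127,181), which agrees with the networks' (555, -176, 205 mm). It is in line with the hole to about 2 mm. I'll lower it to just above the mouth.

>>> jog_arm --pt "15 0 0 -10 0" --pt "15 0 0 -15 0" --pt "15 0 0 -15 0" --pt "15 0 0 -12 0" --pt "15 0 0 -8 0" --pt "15 0 0 0 0" --pt "15 0 0 0 0" --pt "15 0 0 0 0"

```text
clock: 10.3
position: [0.5567, -0.1759, 0.2428]
ee_rot: [-1.571, -0.001, 0.136]
wrist_force: [0.5, -0.4, -0.3]
width: 0.0284
```

```bash
python3 - <<'E'
from h import *
s=readout.state();print(s["position"],s["ee_rot"],s["wrist_force"],s["width"],s["clock"])
c=viewer.camera("scene");print(proj(c,[.5565,-.1755,.145]),proj(c,[.5565,-.1755,.135]))
im=c["pixels"][140:250,80:200];cv2.imwrite("pics/s5.png",cv2.resize(im,None,fx=5,fy=5,interpolation=cv2.INTER_CUBIC))
E
```

```text
[ 0.5566763  -0.17587754  0.24276642] [-1.57122741e+00 -7.96703716e-04  1.36001686e-01] [ 0.46908716 -0.40167053 -0.34773275] 0.02835605989503518 10.3
[135.4 205.5] [136.6 209.3]
```

View pics/s5.png

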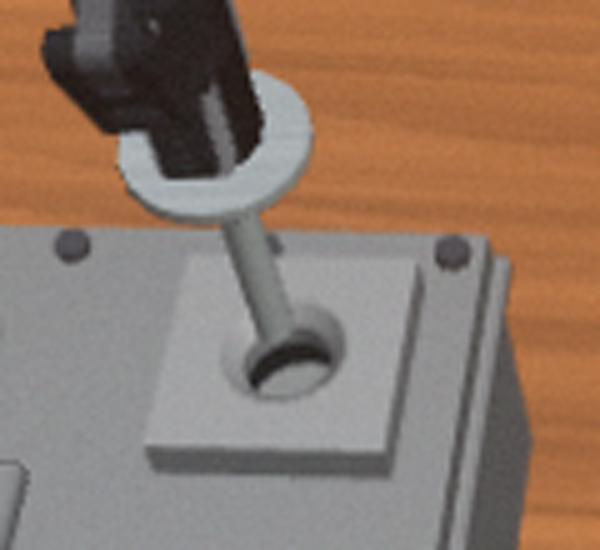

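>>> jog_arm --pt "15 0 0 -5 0" --pt "15 0 0 -6 0" --pt "15 0 0 -7 0" --pt "15 0 0 -8 0" --pt "15 0 0 -8 0" --pt "15 0 0 -6 0" --pt "15 0 0 0 0" --pt "15 0 0 0 0"

```text
clock: 11.35
position: [0.5566, -0.1758, 0.2024]
ee_rot: [-1.571, -0.0, 0.136]
wrist_force: [0.3, 1.3, -1.6]
width: 0.0283
```

>>> jog_arm --pt "15 0 0 -6 0" --pt "15 0 0 -8 0" --pt "15 0 0 -8 0" --pt "15 0 0 -8 0" --pt "15 0 0 -8 0" --pt "15 0 0 -7 0" --pt "15 0 0 -5 0" --pt "15 0 0 0 0"

```text
clock: 12.35
position: [0.5563, -0.1758, 0.1519]
ee_rot: [-1.571, 0.001, 0.136]
wrist_force: [-0.3, -0.1, -0.3]
width: 0.0287
```

>>> jog_arm --pt "15 0 0 -1 0" --pt "15 0 0 -1 0" --pt "15 0 0 -1 0" --pt "15 0 0 -1 0" --pt "15 0 0 0 0" --pt "15 0 0 0 0" --pt "15 0 0 0 0" --pt "15 0 0 0 0"

```text
clock: 13.35
position: [0.5564, -0.1759, 0.1483]
ee_rot: [-1.571, -0.0, 0.136]
wrist_force: [0.0, 0.7, -0.8]
width: 0.0282
```

```bash
python3 - <<'E'
from h import *
s=readout.state();print(s["position"],s["ee_rot"],s["wrist_force"],s["width"],s["clock"])
c=viewer.camera("scene")
im=c["pixels"][140:250,80:200];cv2.imwrite("pics/s6.png",cv2.resize(im,None,fx=5,fy=5,interpolation=cv2.INTER_CUBIC))
E
```

```text
[ 0.55641424 -0.17585726  0.14828337] [-1.57085087e+00 -1.95560884e-05  1.36019821e-01] [ 0.01456456  0.74619026 -0.81108775] 0.028248838769269924 13.35
```

View pics/s6.png

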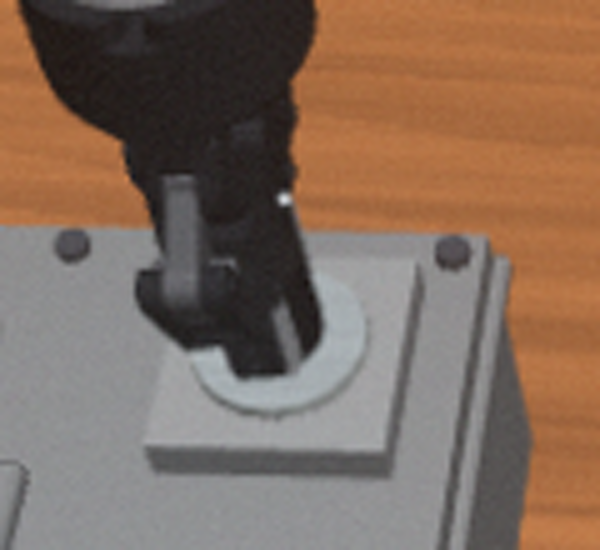

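The flange, at crop (285,350), is centred on the pad, but there's no contact force yet. I'll lower gently until it touches.

>>> jog_arm --pt "15 0 0 -0.5 0" --pt "15 0 0 0 0" --pt "15 0 0 -0.5 0" --pt "15 0 0 0 0" --pt "15 0 0 -0.5 0" --pt "15 0 0 0 0" --pt "15 0 0 0 0" --pt "15 0 0 0 0"

```text
clock: 14.4
position: [0.5564, -0.1758, 0.1475]
ee_rot: [-1.571, -0.0, 0.136]
wrist_force: [-3.2, 0.1, 9.5]
width: 0.0284
```

Contact at 9.5 N, so the flange is seated. Releasing.

>>> jog_arm --pt "35 0 0 0 0" --pt "50 0 0 0 0" --pt "70 0 0 0 0" --pt "70 0 0 0 0" --pt "70 0 0 0 0" --pt "70 0 0 0 0" --pt "70 0 0 0 0" --pt "70 0 0 0 0"

```text
clock: 15.4
position: [0.5564, -0.1758, 0.1468]
ee_rot: [-1.571, -0.0, 0.136]
wrist_force: [-0.7, 0.2, 0.0]
width: 0.07
```

>>> jog_arm --pt "70 0 0 5 0" --pt "70 0 0 10 0" --pt "70 0 0 20 0" --pt "70 0 0 30 0" --pt "70 0 0 30 0" --pt "70 0 0 30 0" --pt "70 0 0 10 0" --pt "70 0 0 0 0"

```text
clock: 16.4
position: [0.5564, -0.1759, 0.2823]
ee_rot: [-1.571, -0.001, 0.136]
wrist_force: [-0.3, -0.9, -0.7]
width: 0.07
```

>>> jog_arm --pt "70 0 -40 0 0" --pt "70 0 -40 0 0" --pt "70 0 -40 0 0" --pt "70 0 -40 0 0" --pt "70 0 -20 0 0" --pt "70 0 0 0 0" --pt "70 0 0 0 0" --pt "70 0 0 0 0"

```text
clock: 17.4
position: [0.5569, -0.354, 0.282]
ee_rot: [-1.57, -0.0, 0.138]
wrist_force: [0.4, -0.8, -0.2]
width: 0.0702
```

```bash
python3 - <<'E'
from h import *
s=readout.state();print(s["position"],s["wrist_force"],s["width"],s["clock"])
for n in("scene","top"):
    c=viewer.camera(n);cv2.imwrite(f"pics/{n}7.png",c["pixels"])
    for t in ("dipstick","punch","nut_driver"):
      for r in viewer.place_of(c,t)[:4]:print(n,t,np.round(r["centre"],3),round(r["p"],2))
E
```

```text
[ 0.55689889 -0.35396623  0.28198533] [ 0.36230052 -0.82695008 -0.17780083] 0.07016837201850608 17.4
scene dipstick [ 0.663  0.273 -0.001] 0.63
scene punch [0.54  0.188 0.015] 0.77
top dipstick [ 0.554 -0.175  0.052] 0.91
top dipstick [ 0.377  0.264 -0.001] 0.87
top dipstick [0.663 0.274 0.002] 0.67
top punch [0.539 0.19  0.015] 0.71
top nut_driver [0.524 0.351 0.033] 0.76
```

View pics/scene7.png

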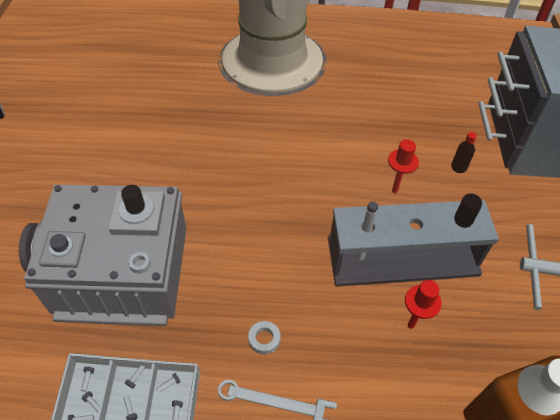

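View pics/top7.png

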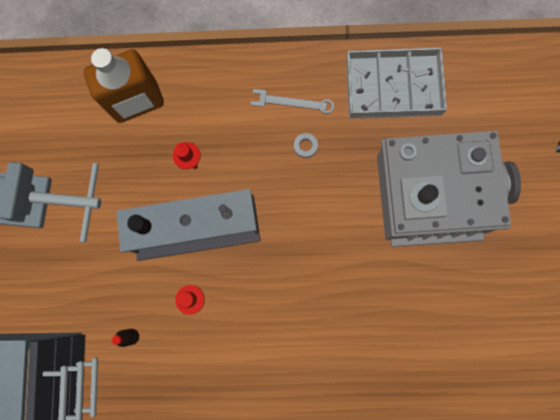

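The dipstick sits upright on the pad at scene (134,205) and top (427,195), with its origin about 83 mm below the mouth. The punch and nut driver are unmoved, so I'm handing in.

```bash
python3 -c "
from rig import manip
print(manip.close_job())"
```

```text
the job is handed in; nothing more can be done
None
```

I took the dipstick from the middle of the rack by its knob, carried it over to the gearbox and lowered it into the open oil hole. I kept hold of it until the flange pressed on the pad (9.5 N), then released it and backed the arm away. The job was handed in at about 17.5 s.

Last checks:
- **Dipstick:** the top-camera network puts the rod's end at (554, -175, 52) mm. That is about 83 mm below the mouth and within 3 mm of the hole's axis. In both pictures it looks upright, with the flange flat on the pad.
- **Punch and nut driver:** both still stand in the rack, within about 2 mm of where they started.
- **Robot:** it touches nothing, and the wrist force is under 1 N.
- **Detector misses:** in the last scene picture the network did not report the seated dipstick or the nut driver. I confirmed both there by eye and with the top-camera network.

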